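# Make up the condiment caddy for a fish table

### The arm

A 6-joint arm with a two-finger parallel gripper is mounted at the origin on a cart in front of the work surface, level with it; the furniture and walls round the work are solid. World frame = base frame: x ahead of the robot, y to its left, z up, the work surface at z = 0. Lengths are in m, angles in rad, forces in N, time in s.
With the tool pointing down it reaches from about 0.225 to 0.875 m from the base axis. Payload 3.4 kg.
Tool frame: the origin (TCP) lies at the very end of the fingers, on their centre line; the grasp point (between the pads) lies 19 mm behind it (manip.pinch_z is the distance from the TCP to the grasp point, in m); z points along the fingers, y is the line along which they close (so a half turn about z gives the same grasp; the last joint's range is limited). The gripper opens to 85 mm and grips with 20 to 120 N. Pads are 22 mm wide; open, the fingers measure 114 mm over their backs; the gripper's body (76 mm by 85 mm) begins 54 mm behind the grasp point. The pads swing forward as they close: fully open they stand 13 mm farther back than shut.
Start: joints at [-1.28, 0.276, 1.505, -0, 1.361, -0.121], TCP at [0.23, -0.527, 0.231] pointing down, gripper open.
Joint ranges: [-2.89, 2.89], [-0.75, 2.08], [0.22, 2.7], [-1.18, 4.32], [0.11, 2.71], [-2.7, 2.7]. Speed limits (rad/s): [2.57, 2.57, 3.14, 3.14, 3.14, 3.14].

### API

Orientations are given as a unit quaternion [w, x, y, z].
In Python, from rig import manip gives the robot as it stands. The module is installed in compiled form; this text tells all that it offers.
- The arm moves only by the shell command python3 -m jog 'ROWS' [FORCE]. ROWS is JSON, a list of rows, each an object of numbers: "dx", "dy", "dz": the shift along the tool's x, y, z each as a share of 25 cm, from -1 to 1; "ax", "ay", "az": the turn, a rotation vector about the tool's x, y, z each as a share of 90 degrees, from -1 to 1; "grip": the opening, from -1 (shut) to 1 (fully open), so that 0 is half open. A call has 1 to 5 rows; each row is the pose to reach, as a shift and turn from the pose commanded when the call began, along the tool's axes at that moment; what a row does not reach only later rows make up. A row lasts 1/12 s, in which the tool goes at most 41.7 mm and 7.16 degrees, less where a joint would pass 70% of its speed; a pose out of reach is approached as far as the arm can. A call with a number of a shift or a turn outside -1 to 1 is refused whole. A call with a gripper value outside its range is refused whole. The fingers move at their own pace and stop on an object; FORCE is the grip in N (left out, the last holds). Time passes only in rows, so rows that repeat a pose let the fingers close. It gives the time, the measured TCP pose, the force, the opening and the grip force at its end, in the units of the state.
- manip.get_state(): the state, without advancing time (a new reading comes with each control period).
- manip.get_image(name): name is "scene" or "top" or "wrist"; returns a dict with "img" (420x560x3 uint8, red, green, blue), "mtx" (3x3 intrinsics, pixels), "world_to_cam" (4x4, takes a point from world to camera coordinates); the wrist camera has in their place "T_tool_cam" (4x4, takes a point from camera to tool coordinates, whose origin is the TCP and whose axes are the flange's). Camera axes: x right, y down, z forward; pixel columns grow to the right and rows downward; lengths in m; the calibration is good to about 2 mm. A picture is of the moment at which its call begins: read the wrist's pose just before it. There is no depth.
- manip.sign_off(): hands the job in; it is judged then, once.
The state is a dict: "clock": time; "qpos": joint angles; "qd": joint speeds; "effort": joint torques, N m; "position": TCP position; "ee_rot": TCP orientation; "contact_force": force on the tool from outside, world axes, zero at the start; "moment": the same for the moment, N m; "width": finger opening in m; "gripper_force": force on a finger pad.
Only numpy, scipy, OpenCV 4.12 (cv2) and the standard library are available. Lean on these libraries where they do the work, as an engineer would, in place of code of your own. Each camera call takes 0.05 s, during which the arm holds its last target. There are 200 camera calls.

### The job

Make up the steel caddy on the counter for a fish table: stand the salt shaker in the small round cup and the flat squeeze bottle in the oblong cup, and lay the lemon in the low round dish. Salt and bottle must stand upright on the bottom of their cups. Leave the straight-sided spice jar and the tall round glass bottle standing where they are.

Things in the scene. Friction and masses are not known exactly. Their poses are not given: they have to be found in the camera images.
- salt_shaker_mid (a point): salt shaker of clear glass with a domed grey top: round, 44 mm across at the foot and narrowing to 34 mm at the top, 90 mm high, about 0.1 kg. The point is its centre, 45 mm above its underside; z up.
- squeeze_bottle_mid (a point): flat-sided white plastic squeeze bottle, closed: 76 to 80 mm wide (its y axis), 44 to 49 mm thick (its x axis), 185 mm high ending in an upright round cap 43 mm across and 24 mm high, about 0.2 kg. The point is its centre, 92.5 mm above its underside; z up. Grip it across its thickness near the top (the cap is firmly closed and may be gripped too), so that the hand does not push down on the cap.
- lemon_mid (a point): whole lemon lying on its side: 78 mm long (its x axis), 55 mm across (y), 56 mm high (z), about 0.11 kg. The point is its centre, 28 mm above its underside. It may rock or roll a little when let go.
- spice_jar_mid (a point): look-alike that stays where it is: straight-sided glass spice jar with a flat dark cap (black sides, green top) as wide as the jar, 45 mm across, 105 mm high. The point is its centre, 52.5 mm above its underside; z up.
- glass_bottle_mid (a point): look-alike that stays where it is: tall round glass bottle with a narrow neck and a small cap, 58 mm across, 206 mm high. The point is its centre, 103 mm above its underside; z up.
- caddy: fixed flat steel caddy, 345 mm long (its y axis) and 150 mm wide (x), 5 mm thick, with a lip 13 mm high all round and a low bail at each end (to 26 mm high). The three cups stand in a row along its y axis, 105 mm apart, in any order; each is fixed. Origin under its centre, z up.
- small_cup: small round open steel cup fixed on the caddy: 70 mm outside, 64 mm inside, 20 mm high, bottom 3 mm thick. Origin under its centre, 5 mm above the counter; z up. For the salt shaker.
- oblong_cup: rectangular open steel cup fixed on the caddy: 104 mm long (its x axis, which lies across the caddy) by 72 mm (y) outside, 98 by 66 mm inside, 20 mm high, bottom 3 mm thick. Origin under its centre, 5 mm above the counter; z up. For the squeeze bottle, its width along the cup's length.
- lemon_dish: low round open steel dish fixed on the caddy: 90 mm outside, 84 mm inside, only 9 mm high, bottom 3 mm thick. Origin under its centre, 5 mm above the counter; z up. For the lemon, which reaches over its rim.
Not all that is in view belongs to the job. Leave any blue look-alike of the part that bears salt_shaker_mid alone.

How it is judged:
At the end, for the whole second after the job is handed in: Salt within 14 mm of the small cup's centre, bottle within 18 mm of the oblong cup's (width along it, 0.35 rad), both upright to 0.12 rad; lemon within 25 mm of the dish's; each on the bottom (6 mm), released, at rest; spice jar and glass bottle still standing, within 30 mm of their start (horizontal distance between salt_shaker_mid and small_cup below 0.014 m and z of salt_shaker_mid in the frame of small_cup between 0.042 and 0.054 m and linear speed of each of salt_shaker, squeeze_bottle, lemon below 0.02 m/s and angular speed of each of salt_shaker, squeeze_bottle, lemon below 0.2 rad/s and angle between each of salt_shaker_mid, squeeze_bottle_mid's own z axis and vertical below 0.12 rad and horizontal distance between squeeze_bottle_mid and oblong_cup below 0.018 m and z of squeeze_bottle_mid in the frame of oblong_cup between 0.0895 and 0.1015 m and angle between the y axis of squeeze_bottle_mid and the x axis of oblong_cup, either way round below 0.35 rad and horizontal distance between lemon_mid and lemon_dish below 0.025 m and z of lemon_mid in the frame of lemon_dish between 0.025 and 0.037 m and not (distance of spice_jar_mid from where it was at the start of the episode above 0.03 m or angle between spice_jar_mid's own z axis and vertical above 0.35 rad) and not (distance of glass_bottle_mid from where it was at the start of the episode above 0.03 m or angle between glass_bottle_mid's own z axis and vertical above 0.35 rad)); the robot touches nothing.
It fails at once if the spice jar is moved more than 30 mm or tipped (distance of spice_jar_mid from where it was at the start of the episode above 0.03 m or angle between spice_jar_mid's own z axis and vertical above 0.35 rad).
It fails at once if the glass bottle is moved more than 30 mm or tipped (distance of glass_bottle_mid from where it was at the start of the episode above 0.03 m or angle between glass_bottle_mid's own z axis and vertical above 0.35 rad).
It also fails if it takes over 115 s, if anything falls off the work surface, if the arm or the gripper's body presses on something with over 40 N, if the wrist force passes 120 N, or if a joint passes its speed limit or range.

## Working session

There is one attempt and no reset: what is moved stays moved. The work goes in short steps, Python scripts to look and compute and a shell command to move; the robot and the scene stay as the last step left them, time stands still between calls to the robot, and variables do not carry over. Pictures are saved under pics/ and viewed, at most 14 in all, crops included, and the job is handed in when it is done.

```bash
mkdir -p pics; cat > h.py <<'E'
import numpy as np, cv2
from rig import manip
from scipy.spatial.transform import Rotation as R
def pose():
    s=manip.get_state(); q=s['ee_rot']; T=np.eye(4)
    T[:3,:3]=R.from_quat([q[1],q[2],q[3],q[0]]).as_matrix(); T[:3,3]=s['position']; return T
def cam(n):
    T=pose(); d=manip.get_image(n)
    C=np.linalg.inv(d['world_to_cam']) if n!='wrist' else T@d['T_tool_cam']
    return d['img'],np.array(d['mtx']),C
def ray(K,C,u,v):
    r=C[:3,:3]@np.linalg.solve(K,[u,v,1]); return C[:3,3],r/np.linalg.norm(r)
def onz(K,C,u,v,z):
    o,r=ray(K,C,u,v); return o+r*(z-o[2])/r[2]
def proj(K,C,p):
    c=np.linalg.inv(C)@np.r_[p,1]; c=K@c[:3]; return c[:2]/c[2]
def save(n,im): cv2.imwrite('pics/'+n,im[...,::-1])
def go(p,yaw=None):
    """print dx dy dz (share of .25) for TCP world target"""
    T=pose(); d=T[:3,:3].T@(np.array(p)-T[:3,3]); print('d',np.round(d/.25,3),'tcp',np.round(T[:3,3],4),'yaxis',np.round(T[:3,1],3),'x',np.round(T[:3,0],3))
    if yaw is not None:
        a=np.arctan2(T[1,1],T[0,1]); e=(yaw-a+np.pi/2)%np.pi-np.pi/2
        print('az',round(-e/(np.pi/2),3),'other',round(-(e-np.sign(e)*np.pi)/(np.pi/2),3))
E
python3 - <<'E'
from h import *
for n in('scene','top'):
    im,K,C=cam(n); save(n+'0.png',im); np.savez(n+'0.npz',im=im,K=K,C=C); print(n,C.round(3).tolist(),K.round(1).tolist())
E
```

```text
scene [[-0.448, -0.435, 0.781, -0.648], [-0.894, 0.206, -0.398, 0.617], [0.012, -0.877, -0.481, 0.826], [0.0, 0.0, 0.0, 1.0]] [[511.0, 0.0, 274.8], [0.0, 511.0, 210.8], [0.0, 0.0, 1.0]]
top [[0.026, -0.997, 0.075, 0.448], [-1.0, -0.026, 0.004, 0.011], [-0.002, -0.075, -0.997, 1.316], [0.0, 0.0, 0.0, 1.0]] [[449.3, 0.0, 279.0], [0.0, 449.3, 210.7], [0.0, 0.0, 1.0]]
```

View pics/scene0.png

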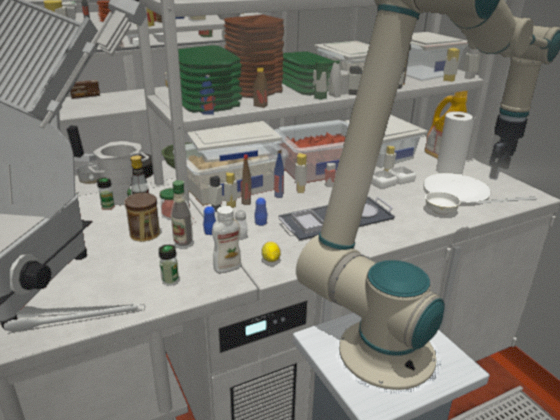

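View pics/top0.png

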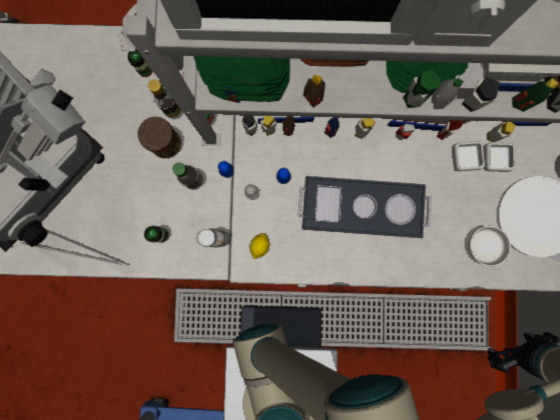

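Scene image: the salt candidates are the grey-domed clear shaker at scene (240,222) / top (252,191), and the blue look-alikes at scene (209,220) and (261,210) / top (225,169) and (284,175). The bottle candidates are the white flat one at scene (227,240) / top (210,237) and the tall glass one at scene (181,215) / top (187,175). The spice jar is at scene (168,263) / top (155,233) and the lemon at top (260,245). In the top image the cups are oblong (328,204), small (364,206) and dish (400,208). I choose the grey shaker and the white bottle, and will check them in a crop.

```bash
python3 - <<'E'
from h import *
t=np.load('top0.npz'); s=np.load('scene0.npz')
a=cv2.resize(t['im'][140:270,130:440],None,fx=2.58,fy=2.58,interpolation=3)
b=cv2.resize(s['im'][165:300,150:400],None,fx=1.9,fy=1.9,interpolation=3)
o=np.zeros((600,800,3),np.uint8); o[:a.shape[0],:a.shape[1]]=a[:,:800]; o[336:592,:b.shape[1]]=b[:256]; save('crop.png',o)
K,C=t['K'],t['C']
for n,u,v,z in [('salt',252,191,.09),('bottle',210,237,.18),('lemon',260,245,.028),('obl',328,204,.02),('small',364.5,206.5,.02),('dish',400.5,208.5,.012),('spice',155,233,.1),('glass',180,170,.206),('blue1',225,168,.09),('blue2',284,175,.09)]: print(n,onz(K,C,u,v,z).round(3))
hsv=cv2.cvtColor(t['im'],cv2.COLOR_RGB2HSV); m=cv2.inRange(hsv,(20,120,80),(40,255,255)); m[:225]=0;m[265:]=0;m[:,:240]=0;m[:,280:]=0
c=max(cv2.findContours(m,0,2)[0],key=cv2.contourArea); r=cv2.minAreaRect(c);print('lemon',r,onz(K,C,*r[0],.028).round(3))
p=[onz(K,C,*q,.028)[:2] for q in cv2.boxPoints(r)]; e=[p[1]-p[0],p[2]-p[1]]; e=max(e,key=np.linalg.norm); print('long axis yaw',np.arctan2(e[1],e[0]),np.linalg.norm(e))
# caddy edges
g=cv2.cvtColor(t['im'],cv2.COLOR_RGB2GRAY); m=(g<110).astype('uint8')*255; m[:170]=0;m[245:]=0;m[:,:300]=0;m[:,430:]=0
c=max(cv2.findContours(m,0,2)[0],key=cv2.contourArea); r=cv2.minAreaRect(c);p=[onz(K,C,*q,.012)[:2] for q in cv2.boxPoints(r)];print('caddy',r,np.mean(p,0),np.array(p).round(3).tolist())
E
```

```text
salt [0.592 0.092 0.09 ]
bottle [0.462 0.188 0.18 ]
lemon [0.445 0.068 0.028]
obl [ 0.568 -0.125  0.02 ]
small [ 0.564 -0.231  0.02 ]
dish [ 0.561 -0.337  0.012]
spice [0.47 0.35 0.1 ]
glass [0.627 0.265 0.206]
blue1 [0.654 0.168 0.09 ]
blue2 [0.639 0.005 0.09 ]
lemon ((258.9000244140625, 245.30001831054688), (20.124608993530273, 21.0190372467041), 63.43495178222656) [0.444 0.071 0.028]
long axis yaw -1.0808051993457322 0.06006298157982813
caddy ((365.05157470703125, 206.6495819091797), (126.34165954589844, 54.00246047973633), 4.170436859130859) [ 0.56443188 -0.23350025] [[0.494, -0.046], [0.652, -0.054], [0.634, -0.423], [0.477, -0.411]]
```

View pics/crop.png

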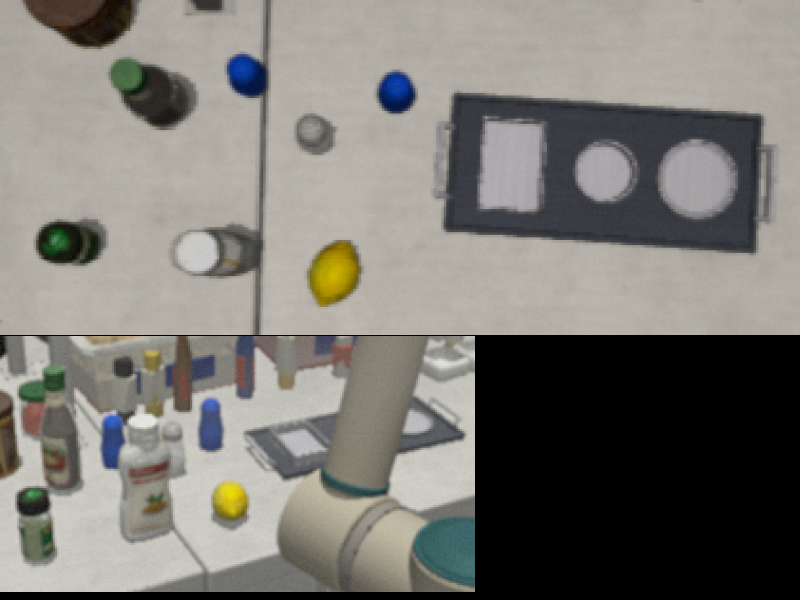

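The crop confirms it: the grey-domed clear shaker, the white flat bottle, and the lemon with its long axis tilted. Now I'll go above the lemon.

```bash
python3 -c "
from h import *
go([.444,.069,.231],1.22)"
```

```text
d [ 1.738 -1.84   0.002] tcp [ 0.23   -0.5265  0.2305] yaxis [ 0.4   -0.916 -0.002] x [0.916 0.4   0.   ]
az 0.485 other -1.515
```

```bash
for i in 1 2 3; do python3 -m jog '[{"dx":0.57,"dy":-0.6,"grip":1},{"dx":0.57,"dy":-0.6,"grip":1},{"dx":0.57,"dy":-0.6,"grip":1},{"dx":0.57,"dy":-0.6,"grip":1},{"dx":0.57,"dy":-0.6,"grip":1}]' 40; done; python3 -m jog '[{"az":0.485,"grip":1},{"az":0.485,"grip":1},{"az":0.485,"grip":1},{"az":0.485,"grip":1},{"az":0.485,"grip":1}]'; python3 -c "
from h import *
go([.444,.069,.231],1.22)"
```

```text
d [ 1.738 -1.84   0.002] tcp [ 0.23   -0.5265  0.2305] yaxis [ 0.4   -0.916 -0.002] x [0.916 0.4   0.   ]
az 0.485 other -1.515schema error: expected keys dx, dy, dz, ax, ay, az, grip
schema error: expected keys dx, dy, dz, ax, ay, az, grip
schema error: expected keys dx, dy, dz, ax, ay, az, grip
schema error: expected keys dx, dy, dz, ax, ay, az, grip
```

```bash

python3 -m jog '[{"dx":0.57,"dy":-0.6,"dz":0,"ax":0,"ay":0,"az":0,"grip":1},{"dx":0.57,"dy":-0.6,"dz":0,"ax":0,"ay":0,"az":0,"grip":1},{"dx":0.57,"dy":-0.6,"dz":0,"ax":0,"ay":0,"az":0,"grip":1},{"dx":0.57,"dy":-0.6,"dz":0,"ax":0,"ay":0,"az":0,"grip":1},{"dx":0.57,"dy":-0.6,"dz":0,"ax":0,"ay":0,"az":0,"grip":1}]' 40
python3 -c "
from h import *
go([.444,.069,.231],1.22)"
```

```text
clock: 0.52
position: [0.3007, -0.3302, 0.2308]
ee_rot: [-0.001, 0.979, 0.204, 0.0]
contact_force: [1.1, 0.0, -0.9]
width: 0.085
gripper_force: 0.0
d [ 1.163e+00 -1.235e+00  1.000e-03] tcp [ 0.3007 -0.3302  0.2308] yaxis [ 0.399 -0.917 -0.001] x [0.917 0.399 0.   ]
az 0.485 other -1.515
```

```bash

python3 -m jog '[{"dx":0.57,"dy":-0.6,"dz":0,"ax":0,"ay":0,"az":0,"grip":1},{"dx":0.57,"dy":-0.6,"dz":0,"ax":0,"ay":0,"az":0,"grip":1},{"dx":0.57,"dy":-0.6,"dz":0,"ax":0,"ay":0,"az":0,"grip":1},{"dx":0.57,"dy":-0.6,"dz":0,"ax":0,"ay":0,"az":0,"grip":1},{"dx":0.57,"dy":-0.6,"dz":0,"ax":0,"ay":0,"az":0,"grip":1}]' >/dev/null
python3 -m jog '[{"dx":0.57,"dy":-0.6,"dz":0,"ax":0,"ay":0,"az":0,"grip":1},{"dx":0.57,"dy":-0.6,"dz":0,"ax":0,"ay":0,"az":0,"grip":1},{"dx":0.57,"dy":-0.6,"dz":0,"ax":0,"ay":0,"az":0,"grip":1},{"dx":0.57,"dy":-0.6,"dz":0,"ax":0,"ay":0,"az":0,"grip":1},{"dx":0.57,"dy":-0.6,"dz":0,"ax":0,"ay":0,"az":0,"grip":1}]' >/dev/null
python3 -m jog '[{"dx":0,"dy":0,"dz":0,"ax":0,"ay":0,"az":0.49,"grip":1},{"dx":0,"dy":0,"dz":0,"ax":0,"ay":0,"az":0.49,"grip":1},{"dx":0,"dy":0,"dz":0,"ax":0,"ay":0,"az":0.49,"grip":1},{"dx":0,"dy":0,"dz":0,"ax":0,"ay":0,"az":0.49,"grip":1},{"dx":0,"dy":0,"dz":0,"ax":0,"ay":0,"az":0.49,"grip":1}]' >/dev/null
python3 - <<'E'
from h import *
go([.444,.069,.231],1.22)
im,K,C=cam('wrist'); save('w1.png',im)
print(manip.get_state()['qpos'])
hsv=cv2.cvtColor(im,cv2.COLOR_RGB2HSV); m=cv2.inRange(hsv,(18,110,60),(40,255,255))
c=max(cv2.findContours(m,0,2)[0],key=cv2.contourArea); r=cv2.minAreaRect(c);print('lemon',r,onz(K,C,*r[0],.028).round(4))
p=[onz(K,C,*q,.028)[:2] for q in cv2.boxPoints(r)]
for e in (p[1]-p[0],p[2]-p[1]): print('edge yaw',np.arctan2(e[1],e[0]),np.linalg.norm(e))
E
```

```text
d [-0.    -0.05  -0.001] tcp [0.4414 0.0569 0.2309] yaxis [-0.217 -0.976  0.   ] x [ 0.976 -0.217 -0.001]
az 0.084 other -1.916
[-2.86564069e-02  7.89622633e-02  1.75834777e+00 -1.26979935e-04
  1.30530704e+00  1.76480786e+00]
lemon ((259.5, 182.0), (62.93250274658203, 67.17514038085938), 45.0) [0.4438 0.0723 0.028 ]
edge yaw -1.0162103581474522 0.06301546163263196
edge yaw -2.570577014335891 0.058290075564137116
```

View pics/w1.png

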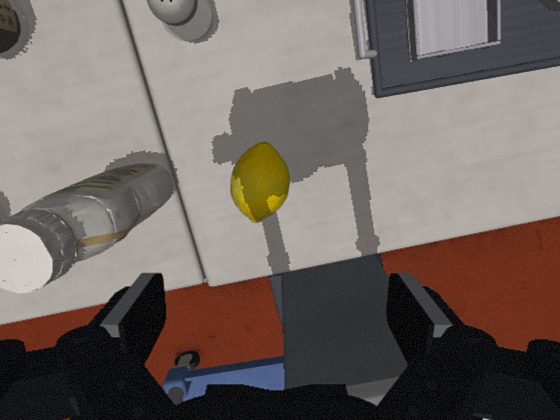

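The lemon is at (261,182) with its long axis along the tool x. The bottle is to the left, with about 25 mm between it and the open finger. I'll descend and grip.

```bash

python3 -m jog '[{"dx":0,"dy":-0.058,"dz":0.1,"ax":0,"ay":0,"az":0,"grip":1},{"dx":0,"dy":-0.058,"dz":0.3,"ax":0,"ay":0,"az":0,"grip":1},{"dx":0,"dy":-0.058,"dz":0.45,"ax":0,"ay":0,"az":0,"grip":1},{"dx":0,"dy":-0.058,"dz":0.6,"ax":0,"ay":0,"az":0,"grip":1},{"dx":0,"dy":-0.058,"dz":0.7,"ax":0,"ay":0,"az":0,"grip":1}]' >/dev/null
python3 -m jog '[{"dx":0,"dy":0,"dz":0.1,"ax":0,"ay":0,"az":0,"grip":1},{"dx":0,"dy":0,"dz":0.176,"ax":0,"ay":0,"az":0,"grip":1},{"dx":0,"dy":0,"dz":0.176,"ax":0,"ay":0,"az":0,"grip":1},{"dx":0,"dy":0,"dz":0.176,"ax":0,"ay":0,"az":0,"grip":-0.2},{"dx":0,"dy":0,"dz":0.176,"ax":0,"ay":0,"az":0,"grip":-0.2}]' 35
python3 -m jog '[{"dx":0,"dy":0,"dz":0,"ax":0,"ay":0,"az":0,"grip":-0.2},{"dx":0,"dy":0,"dz":0,"ax":0,"ay":0,"az":0,"grip":-0.2},{"dx":0,"dy":0,"dz":0,"ax":0,"ay":0,"az":0,"grip":-0.2},{"dx":0,"dy":0,"dz":0,"ax":0,"ay":0,"az":0,"grip":-0.2},{"dx":0,"dy":0,"dz":0,"ax":0,"ay":0,"az":0,"grip":-0.2}]' 35
python3 -m jog '[{"dx":0,"dy":0,"dz":-0.1,"ax":0,"ay":0,"az":0,"grip":-0.2},{"dx":0,"dy":0,"dz":-0.25,"ax":0,"ay":0,"az":0,"grip":-0.2},{"dx":0,"dy":0,"dz":-0.4,"ax":0,"ay":0,"az":0,"grip":-0.2},{"dx":0,"dy":0,"dz":-0.5,"ax":0,"ay":0,"az":0,"grip":-0.2},{"dx":0,"dy":0,"dz":-0.5,"ax":0,"ay":0,"az":0,"grip":-0.2}]'
python3 -c "
from h import *
go([.561,-.337,.14])"
```

```text
clock: 2.65
position: [0.4457, 0.0707, 0.0131]
ee_rot: [-0.0, 0.994, -0.106, 0.001]
contact_force: [-0.4, -0.2, 0.6]
width: 0.0642
gripper_force: 0.0
clock: 3.07
position: [0.4462, 0.0707, 0.014]
ee_rot: [-0.0, 0.994, -0.106, 0.002]
contact_force: [-0.2, -0.7, 8.1]
width: 0.0521
gripper_force: 36.1
clock: 3.48
position: [0.4491, 0.0708, 0.1434]
ee_rot: [-0.001, 0.994, -0.106, 0.007]
contact_force: [-0.6, -0.0, -0.4]
width: 0.0521
gripper_force: 37.5
d [0.782 1.5   0.02 ] tcp [0.4491 0.0708 0.1434] yaxis [-0.211 -0.977 -0.003] x [ 0.977 -0.211  0.013]
```

```bash

python3 -m jog '[{"dx":0.08,"dy":0.146,"dz":0,"ax":0,"ay":0,"az":0,"grip":-0.2},{"dx":0.16,"dy":0.292,"dz":0,"ax":0,"ay":0,"az":0,"grip":-0.2},{"dx":0.24,"dy":0.438,"dz":0,"ax":0,"ay":0,"az":0,"grip":-0.2},{"dx":0.32,"dy":0.584,"dz":0,"ax":0,"ay":0,"az":0,"grip":-0.2},{"dx":0.39,"dy":0.73,"dz":0,"ax":0,"ay":0,"az":0,"grip":-0.2}]' >/dev/null
python3 -m jog '[{"dx":0.08,"dy":0.146,"dz":0,"ax":0,"ay":0,"az":0,"grip":-0.2},{"dx":0.16,"dy":0.292,"dz":0,"ax":0,"ay":0,"az":0,"grip":-0.2},{"dx":0.24,"dy":0.438,"dz":0,"ax":0,"ay":0,"az":0,"grip":-0.2},{"dx":0.32,"dy":0.55,"dz":0,"ax":0,"ay":0,"az":0,"grip":-0.2},{"dx":0.38,"dy":0.65,"dz":0,"ax":0,"ay":0,"az":0,"grip":-0.2}]' >/dev/null
python3 - <<'E'
from h import *
go([.561,-.337,.14])
im,K,C=cam('wrist'); np.savez('w2.npz',im=im,K=K,C=C)
for n,p in dict(obl=(.568,-.125,.02),small=(.564,-.231,.02),dish=(.561,-.337,.012)).items():
    u=proj(K,C,p); print(n,u.round(1)); cv2.drawMarker(im,tuple(int(x) for x in u),(255,0,0),0,12)
save('w2.png',im)
E
```

```text
d [ 0.025  0.105 -0.013] tcp [ 0.5605 -0.31    0.1367] yaxis [-0.213 -0.977  0.   ] x [ 0.977 -0.213  0.001]
obl [ 30.1 246.6]
small [169.2 222.8]
dish [312.  194.1]
```

View pics/w2.png

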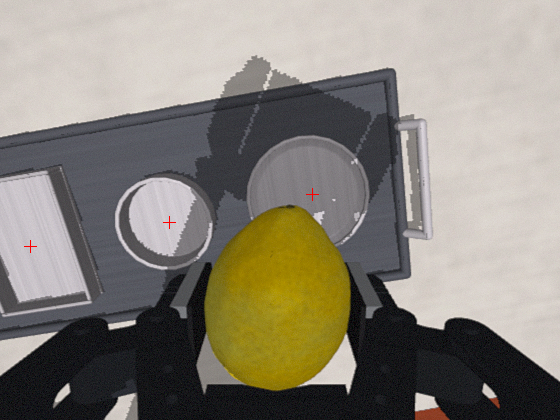

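The markers sit on the cups within about 3 mm, with the dish centre at (308,194). I'll lower the lemon.

```bash

python3 -m jog '[{"dx":0.023,"dy":0.097,"dz":0,"ax":0,"ay":0,"az":0,"grip":-0.2},{"dx":0.023,"dy":0.097,"dz":0.1,"ax":0,"ay":0,"az":0,"grip":-0.2},{"dx":0.023,"dy":0.097,"dz":0.2,"ax":0,"ay":0,"az":0,"grip":-0.2},{"dx":0.023,"dy":0.097,"dz":0.3,"ax":0,"ay":0,"az":0,"grip":-0.2},{"dx":0.023,"dy":0.097,"dz":0.38,"ax":0,"ay":0,"az":0,"grip":-0.2}]' >/dev/null
python3 -m jog '[{"dx":0,"dy":0,"dz":0.04,"ax":0,"ay":0,"az":0,"grip":-0.2},{"dx":0,"dy":0,"dz":0.065,"ax":0,"ay":0,"az":0,"grip":-0.2},{"dx":0,"dy":0,"dz":0.08,"ax":0,"ay":0,"az":0,"grip":-0.2},{"dx":0,"dy":0,"dz":0.08,"ax":0,"ay":0,"az":0,"grip":-0.2},{"dx":0,"dy":0,"dz":0.08,"ax":0,"ay":0,"az":0,"grip":-0.2}]'
```

```text
clock: 5.2
position: [0.5614, -0.3327, 0.0235]
ee_rot: [0.001, 0.994, -0.106, 0.001]
contact_force: [-0.1, -0.8, -1.5]
width: 0.052
gripper_force: 37.5
```

```bash

python3 -m jog '[{"dx":0,"dy":0,"dz":0.006,"ax":0,"ay":0,"az":0,"grip":-0.2},{"dx":0,"dy":0,"dz":0.012,"ax":0,"ay":0,"az":0,"grip":-0.2},{"dx":0,"dy":0,"dz":0.012,"ax":0,"ay":0,"az":0,"grip":-0.2},{"dx":0,"dy":0,"dz":0.012,"ax":0,"ay":0,"az":0,"grip":-0.2}]'
python3 -m jog '[{"dx":0,"dy":0,"dz":0,"ax":0,"ay":0,"az":0,"grip":0.26},{"dx":0,"dy":0,"dz":0,"ax":0,"ay":0,"az":0,"grip":0.3},{"dx":0,"dy":0,"dz":0,"ax":0,"ay":0,"az":0,"grip":0.4},{"dx":0,"dy":0,"dz":0,"ax":0,"ay":0,"az":0,"grip":0.6},{"dx":0,"dy":0,"dz":0,"ax":0,"ay":0,"az":0,"grip":0.8}]'
python3 -m jog '[{"dx":0,"dy":0,"dz":-0.05,"ax":0,"ay":0,"az":0,"grip":0.8},{"dx":0,"dy":0,"dz":-0.2,"ax":0,"ay":0,"az":0,"grip":0.8},{"dx":0,"dy":0,"dz":-0.35,"ax":0,"ay":0,"az":0,"grip":0.8},{"dx":0,"dy":0,"dz":-0.5,"ax":0,"ay":0,"az":0,"grip":0.8},{"dx":0,"dy":0,"dz":-0.65,"ax":0,"ay":0,"az":0,"grip":0.8}]'
python3 - <<'E'
from h import *
go([.592,.0,.21])
im,K,C=cam('wrist');save('w3.png',im)
hsv=cv2.cvtColor(im,cv2.COLOR_RGB2HSV); m=cv2.inRange(hsv,(18,110,60),(40,255,255))
c=max(cv2.findContours(m,0,2)[0],key=cv2.contourArea); r=cv2.minAreaRect(c);print('lemon',r,onz(K,C,*r[0],.036).round(4))
E
```

```text
clock: 5.53
position: [0.5615, -0.3329, 0.0221]
ee_rot: [0.001, 0.994, -0.106, 0.002]
contact_force: [-2.8, 0.2, 9.1]
width: 0.052
gripper_force: 38.2
clock: 5.95
position: [0.5604, -0.3321, 0.0191]
ee_rot: [-0.0, 0.994, -0.106, -0.0]
contact_force: [-0.5, 1.3, -0.3]
width: 0.0764
gripper_force: 0.0
clock: 6.37
position: [0.5602, -0.3319, 0.1831]
ee_rot: [-0.0, 0.994, -0.106, -0.0]
contact_force: [1.4, -0.0, -0.4]
width: 0.0766
gripper_force: 0.0
d [-0.157 -1.325 -0.107] tcp [ 0.5602 -0.3319  0.1831] yaxis [-0.212 -0.977 -0.   ] x [ 0.977 -0.212 -0.001]
lemon ((277.7500305175781, 196.25), (73.53910064697266, 79.90306091308594), 45.0) [ 0.559  -0.3328  0.036 ]
```

View pics/w3.png

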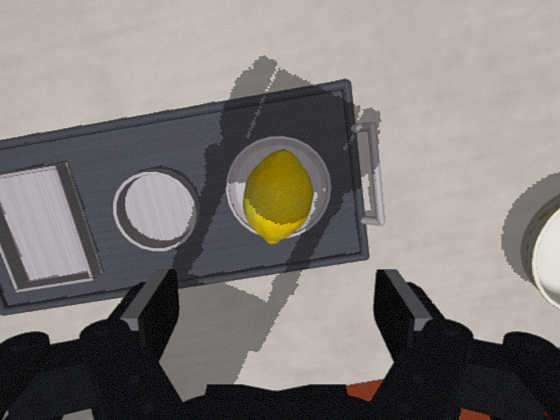

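The lemon lies in the dish at (278,196), within about 3 mm of centre. Next, the salt.

```bash

python3 -m jog '[{"dx":-0.02,"dy":-0.15,"dz":-0.05,"ax":0,"ay":0,"az":0,"grip":1},{"dx":-0.04,"dy":-0.31,"dz":-0.07,"ax":0,"ay":0,"az":0,"grip":1},{"dx":-0.07,"dy":-0.47,"dz":-0.07,"ax":0,"ay":0,"az":0,"grip":1},{"dx":-0.09,"dy":-0.63,"dz":-0.07,"ax":0,"ay":0,"az":0,"grip":1},{"dx":-0.11,"dy":-0.79,"dz":-0.07,"ax":0,"ay":0,"az":0,"grip":1}]' >/dev/null
python3 -m jog '[{"dx":-0.02,"dy":-0.16,"dz":0,"ax":0,"ay":0,"az":0,"grip":1},{"dx":-0.04,"dy":-0.32,"dz":0,"ax":0,"ay":0,"az":0,"grip":1},{"dx":-0.07,"dy":-0.48,"dz":0,"ax":0,"ay":0,"az":0,"grip":1},{"dx":-0.09,"dy":-0.64,"dz":0,"ax":0,"ay":0,"az":0,"grip":1},{"dx":-0.11,"dy":-0.8,"dz":0,"ax":0,"ay":0,"az":0,"grip":1}]' >/dev/null
python3 - <<'E'
from h import *
go([.592,.09,.036])
im,K,C=cam('wrist'); np.savez('w4.npz',im=im,K=K,C=C)
print(proj(K,C,[.592,.09,.09]),proj(K,C,[.592,.09,0]))
save('w4.png',im)
E
```

```text
d [-0.011 -0.08   0.652] tcp [0.5905 0.07   0.199 ] yaxis [-0.212 -0.977  0.   ] x [ 0.977 -0.212 -0.   ]
[248.0568686  211.73494564] [254.79418741 184.91688504]
```

View pics/w4.png

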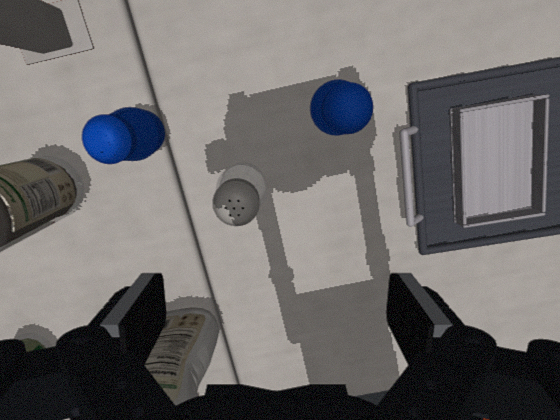

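The salt top is at (237,203) and its foot at about (243,182). The bottle's foot edge is at about (215,310), and the two blue ones are ahead.

```bash
python3 - <<'E'
from h import *
d=np.load('w4.npz');K,C=d['K'],d['C']
for p in((237,204,.085),(243,181,.005),(218,308,.005),(160,300,.02),(342,107,.08),(137,135,.01),(60,190,.02)): print(p,onz(K,C,*p).round(4))
p=onz(K,C,237,204,.085); go([p[0],p[1],.034])
E
```

```text
(237, 204, 0.085) [0.5979 0.097  0.085 ]
(243, 181, 0.005) [0.5988 0.0992 0.005 ]
(218, 308, 0.005) [0.4771 0.1545 0.005 ]
(160, 300, 0.02) [0.5053 0.2024 0.02  ]
(342, 107, 0.08) [0.6475 0.0125 0.08  ]
(137, 135, 0.01) [0.6588 0.1793 0.01  ]
(60, 190, 0.02) [0.6275 0.2565 0.02  ]
d [ 0.012 -0.073  0.661] tcp [0.5909 0.0784 0.199 ] yaxis [-0.207 -0.978 -0.008] x [ 0.978 -0.207 -0.001]
```

```bash
python3 - <<'E'
from h import *
im,K,C=cam('wrist'); np.savez('w5.npz',im=im,K=K,C=C); print(pose()[:3,3])
g=cv2.medianBlur(cv2.cvtColor(im,cv2.COLOR_RGB2GRAY),5)[150:240,195:300]
c=cv2.HoughCircles(g,cv2.HOUGH_GRADIENT,1,20,param1=80,param2=15,minRadius=18,maxRadius=32)
for x,y,r in c[0][:4]:
    print(x+195,y+150,r,onz(K,C,x+195,y+150,.08).round(4))
save('w5.png',cv2.resize(im[120:260,170:330],None,fx=3,fy=3))
E
```

```text
[0.59071291 0.07414122 0.19889137]
248.5 199.5 24.3 [0.5986 0.0984 0.08  ]
```

View pics/w5.png

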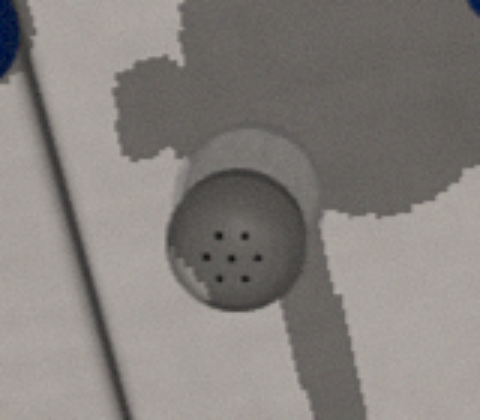

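The dome centre is at (249,200), and both looks give the salt at about (0.598, 0.098).

```bash

python3 -m jog '[{"dx":0,"dy":-0.09,"dz":0,"ax":0,"ay":0,"az":0,"grip":1},{"dx":0,"dy":-0.09,"dz":0,"ax":0,"ay":0,"az":0,"grip":1},{"dx":0,"dy":-0.09,"dz":0,"ax":0,"ay":0,"az":0,"grip":1}]' >/dev/null
python3 -c "
from h import *
go([.598,.098,.034])"
```

```text
d [ 0.003 -0.033  0.659] tcp [0.5955 0.0901 0.1988] yaxis [-0.21  -0.978  0.001] x [ 0.978 -0.21  -0.   ]
```

```bash

python3 -m jog '[{"dx":0.004,"dy":-0.03,"dz":0.1,"ax":0,"ay":0,"az":0,"grip":1},{"dx":0.004,"dy":-0.03,"dz":0.25,"ax":0,"ay":0,"az":0,"grip":1},{"dx":0.004,"dy":-0.03,"dz":0.4,"ax":0,"ay":0,"az":0,"grip":1},{"dx":0.004,"dy":-0.03,"dz":0.52,"ax":0,"ay":0,"az":0,"grip":1},{"dx":0.004,"dy":-0.03,"dz":0.6,"ax":0,"ay":0,"az":0,"grip":1}]' >/dev/null
python3 -m jog '[{"dx":0,"dy":0,"dz":0.06,"ax":0,"ay":0,"az":0,"grip":1},{"dx":0,"dy":0,"dz":0.06,"ax":0,"ay":0,"az":0,"grip":1},{"dx":0,"dy":0,"dz":0.06,"ax":0,"ay":0,"az":0,"grip":1},{"dx":0,"dy":0,"dz":0.06,"ax":0,"ay":0,"az":0,"grip":0.3},{"dx":0,"dy":0,"dz":0.06,"ax":0,"ay":0,"az":0,"grip":-0.5}]' 25
python3 -m jog '[{"dx":0,"dy":0,"dz":0,"ax":0,"ay":0,"az":0,"grip":-0.5},{"dx":0,"dy":0,"dz":0,"ax":0,"ay":0,"az":0,"grip":-0.5},{"dx":0,"dy":0,"dz":0,"ax":0,"ay":0,"az":0,"grip":-0.5},{"dx":0,"dy":0,"dz":0,"ax":0,"ay":0,"az":0,"grip":-0.5},{"dx":0,"dy":0,"dz":0,"ax":0,"ay":0,"az":0,"grip":-0.5}]'
python3 -m jog '[{"dx":0,"dy":0,"dz":0,"ax":0,"ay":0,"az":0,"grip":-0.5},{"dx":0,"dy":0,"dz":-0.06,"ax":0,"ay":0,"az":0,"grip":-0.5},{"dx":0,"dy":0,"dz":-0.15,"ax":0,"ay":0,"az":0,"grip":-0.5},{"dx":0,"dy":0,"dz":-0.3,"ax":0,"ay":0,"az":0,"grip":-0.5},{"dx":0,"dy":0,"dz":-0.45,"ax":0,"ay":0,"az":0,"grip":-0.5}]'
python3 -c "
from h import *
go([.563,-.229,.17])"
```

```text
clock: 8.43
position: [0.5994, 0.0966, 0.0359]
ee_rot: [-0.0, 0.994, -0.107, 0.002]
contact_force: [-0.2, 1.0, -0.5]
width: 0.0639
gripper_force: 0.0
clock: 8.85
position: [0.599, 0.0972, 0.0358]
ee_rot: [-0.0, 0.994, -0.106, 0.001]
contact_force: [-0.5, -0.2, 6.9]
width: 0.0384
gripper_force: 25.0
clock: 9.27
position: [0.5967, 0.0971, 0.1467]
ee_rot: [0.0, 0.994, -0.106, -0.002]
contact_force: [-0.0, -0.4, -1.8]
width: 0.0379
gripper_force: 25.4
d [ 0.143  1.304 -0.092] tcp [0.5967 0.0971 0.1467] yaxis [-0.211 -0.977  0.001] x [ 0.977 -0.211 -0.004]
```

```bash

python3 -m jog '[{"dx":0.015,"dy":0.12,"dz":-0.03,"ax":0,"ay":0,"az":0,"grip":-0.5},{"dx":0.03,"dy":0.25,"dz":-0.03,"ax":0,"ay":0,"az":0,"grip":-0.5},{"dx":0.045,"dy":0.39,"dz":-0.03,"ax":0,"ay":0,"az":0,"grip":-0.5},{"dx":0.06,"dy":0.53,"dz":-0.03,"ax":0,"ay":0,"az":0,"grip":-0.5},{"dx":0.07,"dy":0.66,"dz":-0.03,"ax":0,"ay":0,"az":0,"grip":-0.5}]' >/dev/null
python3 -m jog '[{"dx":0.015,"dy":0.14,"dz":0,"ax":0,"ay":0,"az":0,"grip":-0.5},{"dx":0.03,"dy":0.28,"dz":0,"ax":0,"ay":0,"az":0,"grip":-0.5},{"dx":0.045,"dy":0.42,"dz":0,"ax":0,"ay":0,"az":0,"grip":-0.5},{"dx":0.06,"dy":0.53,"dz":0,"ax":0,"ay":0,"az":0,"grip":-0.5},{"dx":0.07,"dy":0.6,"dz":0,"ax":0,"ay":0,"az":0,"grip":-0.5}]' >/dev/null
python3 -m jog '[{"dx":0,"dy":0,"dz":0,"ax":0,"ay":0,"az":0,"grip":-0.5},{"dx":0,"dy":0,"dz":0,"ax":0,"ay":0,"az":0,"grip":-0.5},{"dx":0,"dy":0,"dz":0,"ax":0,"ay":0,"az":0,"grip":-0.5}]'
python3 - <<'E'
from h import *
go([.563,-.229,.17])
im,K,C=cam('wrist'); np.savez('w6.npz',im=im,K=K,C=C)
save('w6.png',im)
for p in((.563,-.229,.025),(.566,-.124,.025),(.561,-.335,.014)): print(proj(K,C,p))
E
```

```text
clock: 10.35
position: [0.5654, -0.2173, 0.1541]
ee_rot: [-0.0, 0.994, -0.106, -0.0]
contact_force: [0.7, 0.3, -1.8]
width: 0.038
gripper_force: 25.4
d [ 0.     0.048 -0.064] tcp [ 0.5654 -0.2173  0.1541] yaxis [-0.212 -0.977 -0.001] x [ 0.977 -0.212 -0.001]
[292.44357308 200.52178378]
[156.96882305 224.78965532]
[428.46532881 171.1253339 ]
```

View pics/w6.png

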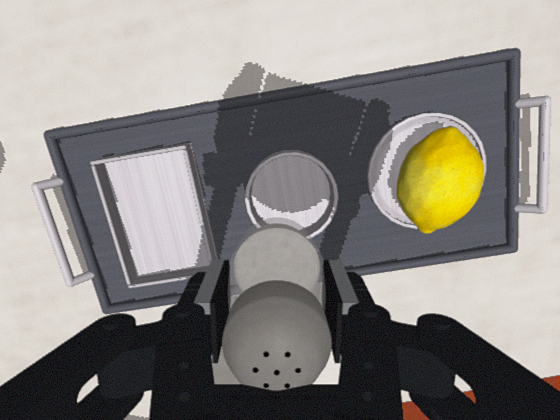

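```bash
python3 - <<'E'
from h import *
d=np.load('w6.npz');K,C=d['K'],d['C']
P=lambda u,v,z:onz(K,C,u,v,z)[:2].round(4)
print('small',P(291,196,.025),'left/right',P(245,196,.025),P(337,196,.025),'top',P(291,151,.025))
q=[P(*c,.025) for c in((92,161),(190,143),(214,265),(128,288))];print('obl',q,np.mean(q,0))
print('dish',P(429,172,.014),P(369,172,.014),P(487,172,.014),P(429,113,.014),'lemon',P(441,179,.036))
print('caddy',[P(*c,.013) for c in((46,132),(519,50),(517,248),(104,310))])
print('salt foot near edge left/right',P(233,262,.118),P(322,262,.118), 'tcp',pose()[:3,3])
E
```

```text
small [ 0.5666 -0.2286] left/right [ 0.5739 -0.195 ] [ 0.5594 -0.2623] top [ 0.5994 -0.2353]
obl [array([ 0.6228, -0.0922]), array([ 0.6203, -0.1655]), array([ 0.5245, -0.1581]), array([ 0.5196, -0.0854])] [ 0.5718 -0.1253]
dish [ 0.5602 -0.3353] [ 0.5699 -0.2905] [ 0.5509 -0.3787] [ 0.6039 -0.3396] lemon [ 0.5592 -0.3351]
caddy [array([ 0.65  , -0.0601]), array([ 0.6334, -0.4061]), array([ 0.4824, -0.3995]), array([ 0.4991, -0.0523])]
salt foot near edge left/right [ 0.5616 -0.1932] [ 0.5519 -0.2383] tcp [ 0.56553223 -0.21695937  0.15416071]
```

Refined positions: small cup (0.566,-0.229), oblong cup (0.571,-0.124), caddy yaw about -0.048. The lemon is centred in its dish. I'll lower the salt into the cup.

```bash

python3 -m jog '[{"dx":0.012,"dy":0.047,"dz":0,"ax":0,"ay":0,"az":0,"grip":-0.5},{"dx":0.012,"dy":0.047,"dz":0.1,"ax":0,"ay":0,"az":0,"grip":-0.5},{"dx":0.012,"dy":0.047,"dz":0.2,"ax":0,"ay":0,"az":0,"grip":-0.5},{"dx":0.012,"dy":0.047,"dz":0.3,"ax":0,"ay":0,"az":0,"grip":-0.5},{"dx":0.012,"dy":0.047,"dz":0.36,"ax":0,"ay":0,"az":0,"grip":-0.5}]' >/dev/null
python3 -m jog '[{"dx":0,"dy":0,"dz":0.04,"ax":0,"ay":0,"az":0,"grip":-0.5},{"dx":0,"dy":0,"dz":0.065,"ax":0,"ay":0,"az":0,"grip":-0.5},{"dx":0,"dy":0,"dz":0.078,"ax":0,"ay":0,"az":0,"grip":-0.5},{"dx":0,"dy":0,"dz":0.078,"ax":0,"ay":0,"az":0,"grip":-0.5},{"dx":0,"dy":0,"dz":0.078,"ax":0,"ay":0,"az":0,"grip":-0.5}]'
```

```text
clock: 11.23
position: [0.5669, -0.2306, 0.0457]
ee_rot: [0.0, 0.994, -0.106, 0.001]
contact_force: [0.5, 0.4, -1.4]
width: 0.0381
gripper_force: 25.4
```

```bash

python3 -m jog '[{"dx":0,"dy":0,"dz":0.006,"ax":0,"ay":0,"az":0,"grip":-0.5},{"dx":0,"dy":0,"dz":0.01,"ax":0,"ay":0,"az":0,"grip":-0.5},{"dx":0,"dy":0,"dz":0.01,"ax":0,"ay":0,"az":0,"grip":-0.5},{"dx":0,"dy":0,"dz":0.01,"ax":0,"ay":0,"az":0,"grip":-0.5}]'
python3 -m jog '[{"dx":0,"dy":0,"dz":0,"ax":0,"ay":0,"az":0,"grip":-0.08},{"dx":0,"dy":0,"dz":0,"ax":0,"ay":0,"az":0,"grip":-0.04},{"dx":0,"dy":0,"dz":0,"ax":0,"ay":0,"az":0,"grip":0.1},{"dx":0,"dy":0,"dz":0,"ax":0,"ay":0,"az":0,"grip":0.3},{"dx":0,"dy":0,"dz":0,"ax":0,"ay":0,"az":0,"grip":0.5}]'
python3 -m jog '[{"dx":0,"dy":0,"dz":0,"ax":0,"ay":0,"az":0,"grip":0.5},{"dx":0,"dy":0,"dz":-0.15,"ax":0,"ay":0,"az":0,"grip":0.5},{"dx":0,"dy":0,"dz":-0.3,"ax":0,"ay":0,"az":0,"grip":0.5},{"dx":0,"dy":0,"dz":-0.46,"ax":0,"ay":0,"az":0,"grip":0.5},{"dx":0,"dy":0,"dz":-0.62,"ax":0,"ay":0,"az":0,"grip":0.5}]'
python3 -m jog '[{"dx":0,"dy":0,"dz":-0.15,"ax":0,"ay":0,"az":0,"grip":0.5},{"dx":0,"dy":0,"dz":-0.3,"ax":0,"ay":0,"az":0,"grip":0.5},{"dx":0,"dy":0,"dz":-0.4,"ax":0,"ay":0,"az":0,"grip":1},{"dx":0,"dy":0,"dz":-0.4,"ax":0,"ay":0,"az":0,"grip":1},{"dx":0,"dy":0,"dz":-0.4,"ax":0,"ay":0,"az":0,"grip":1}]'
python3 - <<'E'
from h import *
im,K,C=cam('wrist'); np.savez('w7.npz',im=im,K=K,C=C); save('w7.png',im)
go([.46,.188,.3])
E
```

```text
clock: 11.57
position: [0.5672, -0.2309, 0.0438]
ee_rot: [0.001, 0.994, -0.106, 0.001]
contact_force: [-1.1, -0.5, 5.7]
width: 0.0379
gripper_force: 26.4
clock: 11.98
position: [0.5658, -0.2301, 0.0419]
ee_rot: [-0.0, 0.994, -0.106, -0.0]
contact_force: [-0.1, -0.5, 0.7]
width: 0.0637
gripper_force: 0.0
clock: 12.4
position: [0.5656, -0.23, 0.1984]
ee_rot: [-0.0, 0.994, -0.106, -0.001]
contact_force: [1.1, -0.8, 1.1]
width: 0.0638
gripper_force: 0.0
clock: 12.82
position: [0.5668, -0.2306, 0.299]
ee_rot: [0.001, 0.994, -0.106, 0.002]
contact_force: [-1.0, -0.7, 0.2]
width: 0.0852
gripper_force: 0.0
d [-0.768 -1.545 -0.012] tcp [ 0.5659 -0.2301  0.297 ] yaxis [-0.212 -0.977  0.   ] x [ 0.977 -0.212 -0.   ]
```

View pics/w7.png

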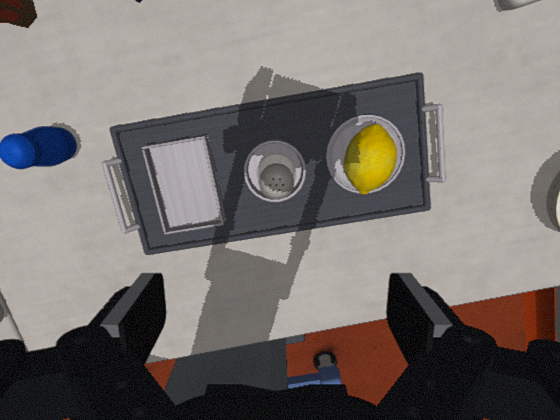

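The salt stands in the small cup at (277,178). Now the bottle.

```bash

python3 -m jog '[{"dx":-0.09,"dy":-0.13,"dz":0,"ax":0,"ay":0,"az":0,"grip":1},{"dx":-0.18,"dy":-0.26,"dz":0,"ax":0,"ay":0,"az":0,"grip":1},{"dx":-0.28,"dy":-0.4,"dz":0,"ax":0,"ay":0,"az":0,"grip":1},{"dx":-0.37,"dy":-0.53,"dz":0,"ax":0,"ay":0,"az":0,"grip":1},{"dx":-0.46,"dy":-0.66,"dz":0,"ax":0,"ay":0,"az":0,"grip":1}]' >/dev/null
python3 -m jog '[{"dx":-0.09,"dy":-0.13,"dz":0,"ax":0,"ay":0,"az":0,"grip":1},{"dx":-0.18,"dy":-0.26,"dz":0,"ax":0,"ay":0,"az":0,"grip":1},{"dx":-0.28,"dy":-0.4,"dz":0,"ax":0,"ay":0,"az":0,"grip":1},{"dx":-0.37,"dy":-0.53,"dz":0,"ax":0,"ay":0,"az":0,"grip":1},{"dx":-0.46,"dy":-0.66,"dz":0,"ax":0,"ay":0,"az":0,"grip":1}]' >/dev/null
python3 -m jog '[{"dx":-0.07,"dy":-0.1,"dz":-0.08,"ax":0,"ay":0,"az":0,"grip":1},{"dx":-0.07,"dy":-0.1,"dz":-0.15,"ax":0,"ay":0,"az":0,"grip":1},{"dx":-0.07,"dy":-0.1,"dz":-0.15,"ax":0,"ay":0,"az":0,"grip":1},{"dx":-0.07,"dy":-0.1,"dz":-0.15,"ax":0,"ay":0,"az":0,"grip":1},{"dx":-0.07,"dy":-0.1,"dz":-0.15,"ax":0,"ay":0,"az":0,"grip":1}]' >/dev/null
python3 - <<'E'
from h import *
im,K,C=cam('wrist'); np.savez('w8.npz',im=im,K=K,C=C); save('w8.png',im)
go([.46,.188,.3]); print(manip.get_state()['qpos'].__repr__())
E
```

```text
d [ 0.223 -0.13   0.13 ] tcp [0.3989 0.1682 0.3328] yaxis [-0.213 -0.977  0.002] x [ 0.977 -0.213 -0.003]
array([ 2.38422711e-01,  1.42374198e-02,  1.57734622e+00, -3.56494527e-04,
        1.55386721e+00,  2.02367499e+00])
```

View pics/w8.png

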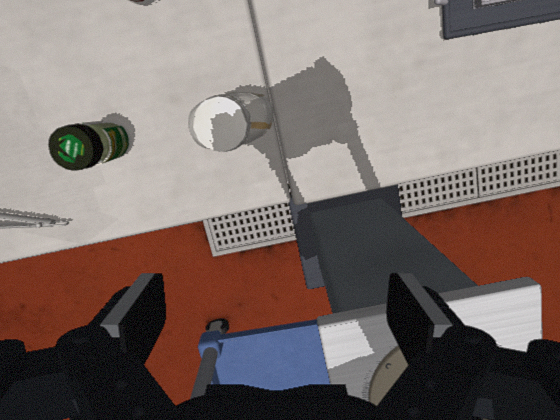

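The cap is at (220,123) and the spice jar at (75,147). I'll enlarge to find which way the bottle's flat faces.

```bash
python3 - <<'E'
from h import *
d=np.load('w8.npz');K,C=d['K'],d['C']; im=d['im']
s=np.load('scene0.npz')
a=cv2.resize(im[80:170,180:300],None,fx=5,fy=5,interpolation=3)
b=cv2.resize(s['im'][195:285,195:255],None,fx=5,fy=5,interpolation=3)[:, :200*1]
b=cv2.resize(s['im'][200:280,205:250],(200*45//80*2-25*2+50,400),interpolation=3)[:,:200]
o=np.zeros((450,800,3),np.uint8); o[:,:600]=a; o[:400,600:800]=b; save('w8c.png',o)
print(onz(K,C,220,123,.185).round(4))
w=np.load('w4.npz')
E
```

```text
[0.462  0.1981 0.185 ]
```

View pics/w8c.png

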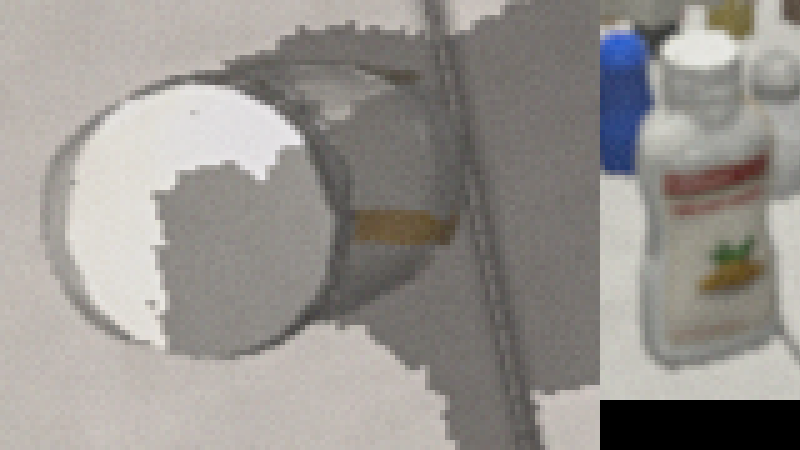

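```bash
python3 - <<'E'
from h import *
s=np.load('scene0.npz');K,C=s['K'],s['C']
a=onz(K,C,220,272.5,0);b=onz(K,C,240,269,0);print('scene edge',a.round(3),b.round(3)); 
d=np.load('w8.npz');K,C=d['K'],d['C']
print('cam8',C[:3,3].round(3),C[:3,2].round(2),proj(K,C,[.462,.198,0]),proj(K,C,[.462,.198,.185]))
f=lambda x,y:onz(K,C,180+x/5,80+y/5,.01)[:2].round(4)
for p in((320,60),(430,85),(462,150),(460,220),(430,280),(380,312)):print(p,f(*p))
w=np.load('w4.npz'); print('cam4',w['C'][:3,3].round(3)); 
for p in ((165,303),(190,297),(205,299),(218,308),(220,318)): print(p,onz(w['K'],w['C'],*p,0.005)[:2].round(4))
im=w['im'][280:340,130:240]; save('w4c.png',cv2.resize(im,None,fx=6,fy=6,interpolation=3))
E
```

```text
scene edge [0.444 0.227 0.   ] [0.435 0.171 0.   ]
cam8 [0.468 0.155 0.476] [-0.27  0.06 -0.96] [241.03906778 114.97783615] [220.05937152 122.93506179]
(320, 60) [0.487  0.1874]
(430, 85) [0.476  0.1632]
(462, 150) [0.4598 0.1589]
(460, 220) [0.4439 0.1629]
(430, 280) [0.4315 0.1731]
(380, 312) [0.4265 0.1868]
cam4 [0.659 0.056 0.342]
(165, 303) [0.4938 0.2052]
(190, 297) [0.495  0.1788]
(205, 299) [0.4897 0.1647]
(218, 308) [0.4771 0.1545]
(220, 318) [0.4655 0.1554]
```

View pics/w4c.png

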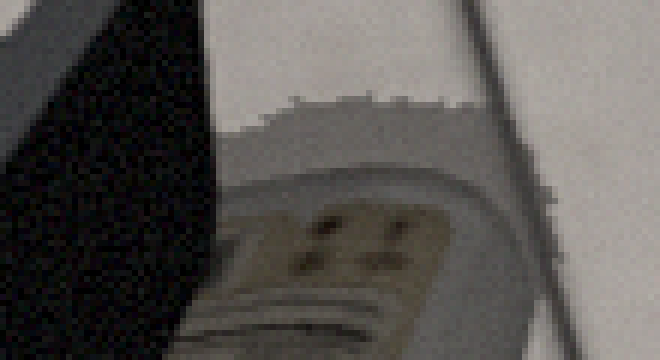

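```bash
python3 - <<'E'
from h import *
w=np.load('w4.npz')
for p in ((222,187),(300,176),(370,168),(430,172),(490,205),(525,260),(535,300)): print(p,onz(w['K'],w['C'],130+p[0]/6,280+p[1]/6,0.003)[:2].round(4))
E
```

```text
(222, 187) [0.4835 0.2068]
(300, 176) [0.4827 0.1933]
(370, 168) [0.4817 0.1813]
(430, 172) [0.4788 0.1715]
(490, 205) [0.4705 0.1632]
(525, 260) [0.4589 0.1601]
(535, 300) [0.4509 0.1604]
```

The back foot edge runs along about (0.07, 1.0), so the bottle's width lies along world y and its thickness along x, with its centre at (0.461, 0.199). I'll turn the gripper to close along x at this safe height, then go above the bottle.

```bash

python3 -m jog '[{"dx":0,"dy":0,"dz":0,"ax":0,"ay":0,"az":-0.36,"grip":1},{"dx":0,"dy":0,"dz":0,"ax":0,"ay":0,"az":-0.36,"grip":1},{"dx":0,"dy":0,"dz":0,"ax":0,"ay":0,"az":-0.36,"grip":1},{"dx":0,"dy":0,"dz":0,"ax":0,"ay":0,"az":-0.36,"grip":1},{"dx":0,"dy":0,"dz":0,"ax":0,"ay":0,"az":-0.36,"grip":1}]' >/dev/null
python3 -m jog '[{"dx":0,"dy":0,"dz":0,"ax":0,"ay":0,"az":-0.36,"grip":1},{"dx":0,"dy":0,"dz":0,"ax":0,"ay":0,"az":-0.36,"grip":1},{"dx":0,"dy":0,"dz":0,"ax":0,"ay":0,"az":-0.36,"grip":1},{"dx":0,"dy":0,"dz":0,"ax":0,"ay":0,"az":-0.36,"grip":1},{"dx":0,"dy":0,"dz":0,"ax":0,"ay":0,"az":-0.36,"grip":1}]' >/dev/null
python3 -m jog '[{"dx":0,"dy":0,"dz":0,"ax":0,"ay":0,"az":-0.35,"grip":1},{"dx":0,"dy":0,"dz":0,"ax":0,"ay":0,"az":-0.35,"grip":1},{"dx":0,"dy":0,"dz":0,"ax":0,"ay":0,"az":-0.35,"grip":1},{"dx":0,"dy":0,"dz":0,"ax":0,"ay":0,"az":-0.35,"grip":1},{"dx":0,"dy":0,"dz":0,"ax":0,"ay":0,"az":-0.35,"grip":1}]' >/dev/null
python3 - <<'E'
from h import *
go([.462,.1985,.146],-.1); print(manip.get_state()['qpos'].round(2))
im,K,C=cam('wrist'); np.savez('w9.npz',im=im,K=K,C=C)
u=proj(K,C,[.462,.198,.185]); print(u)
x,y=u.astype(int); x0,y0=max(x-45,0),max(y-45,0)
g=cv2.medianBlur(cv2.cvtColor(im,cv2.COLOR_RGB2GRAY),5)[y0:y+45,x0:x+45]
c=cv2.HoughCircles(g,cv2.HOUGH_GRADIENT,1,20,param1=80,param2=12,minRadius=20,maxRadius=34)
for a,b,r in (c[0][:3] if c is not None else []): print(a+x0,b+y0,r,onz(K,C,a+x0,b+y0,.185).round(4))
E
```

```text
d [0.148 0.24  0.748] tcp [0.3992 0.1679 0.3331] yaxis [ 0.995 -0.1   -0.003] x [ 0.1    0.995 -0.001]
az -0.0 other 2.0
[ 0.24  0.01  1.58 -0.    1.55  0.34]
[353.62773725 150.14605868]
352.5 148.5 25.2 [0.4612 0.1993 0.185 ]
345.5 127.5 33.4 [0.4566 0.2157 0.185 ]
```

The cap is confirmed at (0.461, 0.199). I'll descend and grip it.

```bash

python3 -m jog '[{"dx":0.08,"dy":0.12,"dz":0,"ax":0,"ay":0,"az":0,"grip":1},{"dx":0.151,"dy":0.238,"dz":0,"ax":0,"ay":0,"az":0,"grip":1},{"dx":0.151,"dy":0.238,"dz":0.1,"ax":0,"ay":0,"az":0,"grip":1},{"dx":0.151,"dy":0.238,"dz":0.25,"ax":0,"ay":0,"az":0,"grip":1},{"dx":0.151,"dy":0.238,"dz":0.38,"ax":0,"ay":0,"az":0,"grip":1}]'
python3 -m jog '[{"dx":0,"dy":0,"dz":0.1,"ax":0,"ay":0,"az":0,"grip":1},{"dx":0,"dy":0,"dz":0.2,"ax":0,"ay":0,"az":0,"grip":1},{"dx":0,"dy":0,"dz":0.3,"ax":0,"ay":0,"az":0,"grip":1},{"dx":0,"dy":0,"dz":0.37,"ax":0,"ay":0,"az":0,"grip":1},{"dx":0,"dy":0,"dz":0.37,"ax":0,"ay":0,"az":0,"grip":1}]'
python3 -m jog '[{"dx":0,"dy":0,"dz":0,"ax":0,"ay":0,"az":0,"grip":0.3},{"dx":0,"dy":0,"dz":0,"ax":0,"ay":0,"az":0,"grip":-0.3},{"dx":0,"dy":0,"dz":0,"ax":0,"ay":0,"az":0,"grip":-0.3},{"dx":0,"dy":0,"dz":0,"ax":0,"ay":0,"az":0,"grip":-0.3},{"dx":0,"dy":0,"dz":0,"ax":0,"ay":0,"az":0,"grip":-0.3}]' 40
python3 -m jog '[{"dx":0,"dy":0,"dz":0,"ax":0,"ay":0,"az":0,"grip":-0.3},{"dx":0,"dy":0,"dz":0,"ax":0,"ay":0,"az":0,"grip":-0.3},{"dx":0,"dy":0,"dz":-0.02,"ax":0,"ay":0,"az":0,"grip":-0.3},{"dx":0,"dy":0,"dz":-0.06,"ax":0,"ay":0,"az":0,"grip":-0.3},{"dx":0,"dy":0,"dz":-0.12,"ax":0,"ay":0,"az":0,"grip":-0.3}]' 40
```

```text
clock: 15.88
position: [0.4629, 0.1996, 0.2372]
ee_rot: [-0.0, 0.744, 0.669, -0.001]
contact_force: [-0.4, 0.9, 0.7]
width: 0.0855
gripper_force: 0.0
clock: 16.3
position: [0.4591, 0.1985, 0.1425]
ee_rot: [-0.002, 0.744, 0.669, -0.005]
contact_force: [-0.6, -0.0, 0.2]
width: 0.0853
gripper_force: 0.0
clock: 16.72
position: [0.4633, 0.2006, 0.1488]
ee_rot: [0.001, 0.743, 0.67, 0.001]
contact_force: [-0.5, -0.6, 5.1]
width: 0.0426
gripper_force: 40.6
clock: 17.13
position: [0.4611, 0.2001, 0.1767]
ee_rot: [-0.001, 0.743, 0.67, -0.002]
contact_force: [0.2, 0.4, -2.1]
width: 0.0426
gripper_force: 41.1
```

```bash

python3 -m jog '[{"dx":0,"dy":0,"dz":-0.1,"ax":0,"ay":0,"az":0,"grip":-0.3},{"dx":0,"dy":0,"dz":-0.2,"ax":0,"ay":0,"az":0,"grip":-0.3},{"dx":0,"dy":0,"dz":-0.3,"ax":0,"ay":0,"az":0,"grip":-0.3},{"dx":0,"dy":0,"dz":-0.4,"ax":0,"ay":0,"az":0,"grip":-0.3},{"dx":0,"dy":0,"dz":-0.4,"ax":0,"ay":0,"az":0,"grip":-0.3}]' >/dev/null
python3 -m jog '[{"dx":0,"dy":0,"dz":0,"ax":0,"ay":0,"az":0.07,"grip":-0.3},{"dx":0,"dy":0,"dz":0,"ax":0,"ay":0,"az":0.14,"grip":-0.3},{"dx":0,"dy":0,"dz":0,"ax":0,"ay":0,"az":0.21,"grip":-0.3},{"dx":0,"dy":0,"dz":0,"ax":0,"ay":0,"az":0.28,"grip":-0.3},{"dx":0,"dy":0,"dz":0,"ax":0,"ay":0,"az":0.35,"grip":-0.3}]' >/dev/null
python3 -m jog '[{"dx":0,"dy":0,"dz":0,"ax":0,"ay":0,"az":0.07,"grip":-0.3},{"dx":0,"dy":0,"dz":0,"ax":0,"ay":0,"az":0.14,"grip":-0.3},{"dx":0,"dy":0,"dz":0,"ax":0,"ay":0,"az":0.21,"grip":-0.3},{"dx":0,"dy":0,"dz":0,"ax":0,"ay":0,"az":0.28,"grip":-0.3},{"dx":0,"dy":0,"dz":0,"ax":0,"ay":0,"az":0.35,"grip":-0.3}]' >/dev/null
python3 -m jog '[{"dx":0,"dy":0,"dz":0,"ax":0,"ay":0,"az":0.07,"grip":-0.3},{"dx":0,"dy":0,"dz":0,"ax":0,"ay":0,"az":0.14,"grip":-0.3},{"dx":0,"dy":0,"dz":0,"ax":0,"ay":0,"az":0.21,"grip":-0.3},{"dx":0,"dy":0,"dz":0,"ax":0,"ay":0,"az":0.27,"grip":-0.3},{"dx":0,"dy":0,"dz":0,"ax":0,"ay":0,"az":0.27,"grip":-0.3}]'
python3 -c "
from h import *
go([.571,-.124,.275],-1.618)"
```

```text
clock: 18.8
position: [0.4618, 0.2003, 0.2761]
ee_rot: [0.0, 1.0, -0.029, -0.001]
contact_force: [0.4, -0.0, -2.4]
width: 0.0428
gripper_force: 41.2
d [0.511 1.27  0.005] tcp [0.4618 0.2003 0.2761] yaxis [-0.057 -0.998  0.001] x [ 0.998 -0.057 -0.002]
az -0.007 other 1.993
```

```bash

python3 -m jog '[{"dx":0.04,"dy":0.1,"dz":0,"ax":0,"ay":0,"az":0,"grip":-0.3},{"dx":0.09,"dy":0.23,"dz":0,"ax":0,"ay":0,"az":0,"grip":-0.3},{"dx":0.145,"dy":0.37,"dz":0,"ax":0,"ay":0,"az":0,"grip":-0.3},{"dx":0.2,"dy":0.51,"dz":0,"ax":0,"ay":0,"az":0,"grip":-0.3},{"dx":0.255,"dy":0.65,"dz":0,"ax":0,"ay":0,"az":0,"grip":-0.3}]' >/dev/null
python3 -m jog '[{"dx":0.055,"dy":0.14,"dz":0,"ax":0,"ay":0,"az":0,"grip":-0.3},{"dx":0.11,"dy":0.28,"dz":0,"ax":0,"ay":0,"az":0,"grip":-0.3},{"dx":0.16,"dy":0.41,"dz":0,"ax":0,"ay":0,"az":0,"grip":-0.3},{"dx":0.21,"dy":0.53,"dz":0,"ax":0,"ay":0,"az":0,"grip":-0.3},{"dx":0.255,"dy":0.6,"dz":0,"ax":0,"ay":0,"az":0,"grip":-0.3}]' >/dev/null
python3 -m jog '[{"dx":0,"dy":0.01,"dz":0.05,"ax":0,"ay":0,"az":0,"grip":-0.3},{"dx":0,"dy":0.02,"dz":0.15,"ax":0,"ay":0,"az":0,"grip":-0.3},{"dx":0,"dy":0.02,"dz":0.22,"ax":0,"ay":0,"az":0,"grip":-0.3},{"dx":0,"dy":0.02,"dz":0.24,"ax":0,"ay":0,"az":0,"grip":-0.3},{"dx":0,"dy":0.02,"dz":0.24,"ax":0,"ay":0,"az":0,"grip":-0.3}]'
python3 - <<'E'
from h import *
go([.571,-.124,.154],-1.618)
im,K,C=cam('wrist'); np.savez('w10.npz',im=im,K=K,C=C); save('w10.png',im)
im,K,C=cam('scene'); save('s10.png',im)
E
```

```text
clock: 20.05
position: [0.5705, -0.1232, 0.215]
ee_rot: [-0.001, 1.0, -0.027, -0.002]
contact_force: [-0.0, 0.4, -2.6]
width: 0.0426
gripper_force: 41.8
d [0.003 0.003 0.244] tcp [ 0.5705 -0.1232  0.215 ] yaxis [-0.055 -0.999 -0.001] x [ 0.998 -0.055 -0.005]
az -0.005 other 1.995
```

View pics/w10.png

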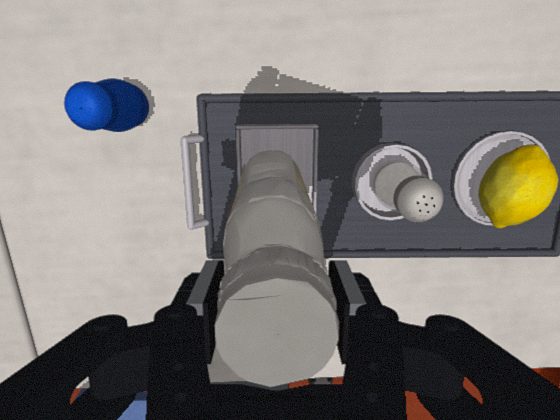

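The bottle hangs aligned over the oblong cup (rim 237–319). The foot's far edge is at about (270,152). A numeric check of the offset before lowering:

```bash
python3 - <<'E'
from h import *
d=np.load('w10.npz');K,C=d['K'],d['C']
P=lambda *p:onz(K,C,*p)[:2].round(4)
print('rim far corners',P(237,126,.025),P(319,126,.025),'foot far edge',P(272,152,.069),'foot sides',P(238,180,.075),P(304,180,.075))
print('expected foot far',proj(K,C,[.609,-.126,.069]), 'rim far',proj(K,C,[.571+.052,-.1265,.025]))
print(pose()[:3,3])
E
```

```text
rim far corners [ 0.6228 -0.0916] [ 0.619  -0.1627] foot far edge [ 0.6044 -0.1214] foot sides [ 0.5851 -0.0943] [ 0.5825 -0.1449]
expected foot far [277.6273305  145.59890914] rim far [277.13994699 123.53656935]
[ 0.57239422 -0.12364763  0.21781475]
```

```bash

python3 -m jog '[{"dx":-0.004,"dy":0.012,"dz":0.04,"ax":0,"ay":0,"az":0,"grip":-0.3},{"dx":-0.004,"dy":0.012,"dz":0.1,"ax":0,"ay":0,"az":0,"grip":-0.3},{"dx":-0.004,"dy":0.012,"dz":0.16,"ax":0,"ay":0,"az":0,"grip":-0.3},{"dx":-0.004,"dy":0.012,"dz":0.21,"ax":0,"ay":0,"az":0,"grip":-0.3},{"dx":-0.004,"dy":0.012,"dz":0.225,"ax":0,"ay":0,"az":0,"grip":-0.3}]'
python3 -m jog '[{"dx":0,"dy":0,"dz":0.01,"ax":0,"ay":0,"az":0,"grip":-0.3},{"dx":0,"dy":0,"dz":0.02,"ax":0,"ay":0,"az":0,"grip":-0.3},{"dx":0,"dy":0,"dz":0.02,"ax":0,"ay":0,"az":0,"grip":-0.3},{"dx":0,"dy":0,"dz":0.02,"ax":0,"ay":0,"az":0,"grip":-0.3}]'
```

```text
clock: 20.57
position: [0.5699, -0.1264, 0.1596]
ee_rot: [-0.0, 1.0, -0.028, -0.001]
contact_force: [0.2, 0.6, -3.4]
width: 0.0418
gripper_force: 41.9
clock: 20.9
position: [0.5714, -0.1268, 0.1569]
ee_rot: [0.0, 1.0, -0.028, 0.001]
contact_force: [-0.9, 0.3, -3.2]
width: 0.0424
gripper_force: 42.0
```

```bash

python3 -m jog '[{"dx":0,"dy":0,"dz":0.006,"ax":0,"ay":0,"az":0,"grip":-0.3},{"dx":0,"dy":0,"dz":0.01,"ax":0,"ay":0,"az":0,"grip":-0.3},{"dx":0,"dy":0,"dz":0.01,"ax":0,"ay":0,"az":0,"grip":-0.3},{"dx":0,"dy":0,"dz":0.01,"ax":0,"ay":0,"az":0,"grip":-0.3}]'
python3 -m jog '[{"dx":0,"dy":0,"dz":0.006,"ax":0,"ay":0,"az":0,"grip":-0.3},{"dx":0,"dy":0,"dz":0.008,"ax":0,"ay":0,"az":0,"grip":-0.3},{"dx":0,"dy":0,"dz":0.008,"ax":0,"ay":0,"az":0,"grip":-0.3},{"dx":0,"dy":0,"dz":0.008,"ax":0,"ay":0,"az":0,"grip":-0.3}]'
```

```text
clock: 21.23
position: [0.5721, -0.1269, 0.1568]
ee_rot: [0.001, 1.0, -0.028, 0.002]
contact_force: [-1.2, 1.2, 9.4]
width: 0.0427
gripper_force: 43.0
clock: 21.57
position: [0.5726, -0.1269, 0.1568]
ee_rot: [0.001, 1.0, -0.028, 0.003]
contact_force: [-4.5, 2.3, 19.2]
width: 0.0425
gripper_force: 43.7
```

Contact is at the expected height (0.1488 + 0.008). I'll ease off and open.

```bash

python3 -m jog '[{"dx":0,"dy":0,"dz":-0.014,"ax":0,"ay":0,"az":0,"grip":-0.3},{"dx":0,"dy":0,"dz":-0.014,"ax":0,"ay":0,"az":0,"grip":0.02},{"dx":0,"dy":0,"dz":-0.014,"ax":0,"ay":0,"az":0,"grip":0.06},{"dx":0,"dy":0,"dz":-0.014,"ax":0,"ay":0,"az":0,"grip":0.2},{"dx":0,"dy":0,"dz":-0.014,"ax":0,"ay":0,"az":0,"grip":0.5}]'
python3 -m jog '[{"dx":0,"dy":0,"dz":-0.014,"ax":0,"ay":0,"az":0,"grip":0.7},{"dx":0,"dy":0,"dz":-0.1,"ax":0,"ay":0,"az":0,"grip":0.7},{"dx":0,"dy":0,"dz":-0.25,"ax":0,"ay":0,"az":0,"grip":0.7},{"dx":0,"dy":0,"dz":-0.4,"ax":0,"ay":0,"az":0,"grip":0.7},{"dx":0,"dy":0,"dz":-0.55,"ax":0,"ay":0,"az":0,"grip":0.7}]'
python3 -m jog '[{"dx":-0.1,"dy":0.05,"dz":0,"ax":0,"ay":0,"az":0,"grip":0.7},{"dx":-0.25,"dy":0.1,"dz":0,"ax":0,"ay":0,"az":0,"grip":0.7},{"dx":-0.35,"dy":0.1,"dz":0,"ax":0,"ay":0,"az":0,"grip":0.7},{"dx":-0.35,"dy":0.1,"dz":0,"ax":0,"ay":0,"az":0,"grip":0.7},{"dx":-0.35,"dy":0.1,"dz":0,"ax":0,"ay":0,"az":0,"grip":0.7}]'
python3 - <<'E'
from h import *
im,K,C=cam('wrist'); np.savez('w11.npz',im=im,K=K,C=C)
def circ(u,r0,r1,z,n):
    x,y=np.array(u).astype(int); g=cv2.medianBlur(cv2.cvtColor(im,cv2.COLOR_RGB2GRAY),5); x0,y0=max(x-50,0),max(y-50,0)
    c=cv2.HoughCircles(g[y0:y+50,x0:x+50],cv2.HOUGH_GRADIENT,1,20,param1=80,param2=12,minRadius=r0,maxRadius=r1)
    print(n,u.round())
    for a,b,r in (c[0][:3] if c is not None else []): print('  ',a+x0,b+y0,r,onz(K,C,a+x0,b+y0,z).round(4))
circ(proj(K,C,[.57,-.1245,.193]),20,45,.193,'cap')
circ(proj(K,C,[.566,-.229,.093]),10,26,.088,'salt')
hsv=cv2.cvtColor(im,cv2.COLOR_RGB2HSV); m=cv2.inRange(hsv,(18,110,60),(40,255,255))
c=max(cv2.findContours(m,0,2)[0],key=cv2.contourArea); r=cv2.minAreaRect(c);print('lemon',r[:2],onz(K,C,*r[0],.036).round(4))
u=proj(K,C,[.57,-.1245,.1]).astype(int); print(im.shape,u)
t,K,C=cam('top'); g=cv2.cvtColor(t,cv2.COLOR_RGB2GRAY)
for n,p in dict(spice=(.47,.35,.1),glass=(.627,.265,.2),cap=(.57,-.1245,.193)).items():
    x,y=proj(K,C,p).astype(int); t0=np.load('top0.npz')['im'].astype(int)
    print(n,'(%d,%d) change vs start'%(x,y),np.abs(t[y-10:y+10,x-10:x+10].astype(int)-t0[y-10:y+10,x-10:x+10]).mean().round(1), 'mean',t[y-4:y+4,x-4:x+4].mean((0,1)).round())
E
```

```text
clock: 21.98
position: [0.5707, -0.1267, 0.1546]
ee_rot: [0.0, 1.0, -0.028, -0.0]
contact_force: [-0.0, 0.3, -0.8]
width: 0.0619
gripper_force: 0.0
clock: 22.4
position: [0.5704, -0.1266, 0.2937]
ee_rot: [-0.0, 1.0, -0.028, -0.001]
contact_force: [0.3, -0.4, 1.3]
width: 0.0726
gripper_force: 0.0
clock: 22.82
position: [0.4812, -0.1467, 0.2931]
ee_rot: [0.0, 1.0, -0.029, 0.001]
contact_force: [0.7, -0.3, -0.7]
width: 0.0725
gripper_force: 0.0
cap [232.  74.]
   232.5 75.5 32.9 [ 0.5694 -0.1246  0.193 ]
   235.5 53.5 23.5 [ 0.5817 -0.1275  0.193 ]
salt [365.  81.]
   354.5 88.5 25.4 [ 0.5604 -0.2205  0.088 ]
   336.5 98.5 16.6 [ 0.5528 -0.2045  0.088 ]
lemon ((455.4527587890625, 84.79830932617188), (58.82994079589844, 71.08071899414062)) [ 0.5596 -0.3333  0.036 ]
(420, 560, 3) [244  82]
spice (154,232) change vs start 1.9 mean [34. 74. 37.]
glass (180,170) change vs start 1.9 mean [ 74. 108.  69.]
cap (335,197) change vs start 39.0 mean [194. 193. 191.]
```

The bottle's cap is at (0.569,-0.125), which is upright and centred. The lemon is fine and the look-alikes are unchanged. One check of the salt from the w10 and w7 pixels.

```bash
python3 - <<'E'
from h import *
for f,dome,cup in(('w10',(419,198),(394,182)),('w7',(276,181),(275,171))):
    d=np.load(f+'.npz');K,C=d['K'],d['C']; print(f,'salt top',onz(K,C,*dome,.09).round(4),'cup rim',onz(K,C,*cup,.025).round(4))
E
```

```text
w10 salt top [ 0.5676 -0.2281  0.09  ] cup rim [ 0.5659 -0.2294  0.025 ]
w7 salt top [ 0.5664 -0.2306  0.09  ] cup rim [ 0.5652 -0.2294  0.025 ]
```

```bash
python3 -c "
from rig import manip
print(manip.sign_off())"
```

```text
the job is handed in; nothing more can be done
None
```

I handed the job in at about 23 s: by my camera checks the salt, bottle and lemon are each within about 3 mm of the centre of their cups, the salt and bottle are upright, and the spice jar and glass bottle have not moved; the sign-off gave no verdict.

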